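Unlock the evidence box and hold the key turned

ROBOT

A 6-joint arm with a two-finger parallel gripper is mounted at the origin on the work surface. World frame = base frame: x ahead of the robot, y to its left, z up, the work surface at z = 0. Lengths are in mm, angles in rad, forces in N, time in s.
With the tool pointing down it reaches from about 350 to 775 mm from the base axis. Payload 5.5 kg.
Tool frame: the origin (TCP) lies on the centre line of the jaws, within the pads' length; the fingertips stand 17 mm ahead of it and the grasp point (between the pads) lies 2 mm behind it; z points along the fingers, y is the line along which they close (so a half turn about z gives the same grasp; the last joint's range is limited). The gripper opens to 85 mm and grips with 20 to 120 N. Pads are 22 mm wide; open, the fingers measure 114 mm over their backs; the gripper's body (76 mm by 85 mm) begins 54 mm behind the grasp point. The pads swing forward as they close: fully open they stand 13 mm farther back than shut.
Start: joints at [0.974, 0.313, 0.046, 1.304, 0, 1.431], TCP at [253.649, 516.074, 248.323] pointing down, gripper open.
Joint ranges: [-2.76, 2.76], [-0.86, 1.69], [-1.03, 1.26], [-2.2, 2.34], [-1.47, 1.5], [-3.14, 3.14]. Speed limits (rad/s): [2.57, 2.57, 3.14, 3.14, 3.14, 3.14].

INTERFACE

Orientations are given as a unit quaternion [w, x, y, z].
In Python, from cell import env, eyes gives the robot as it stands. The module is installed in compiled form; this text tells all that it offers.
- The arm moves only by the tool apply_moves, never from a script. Its argument "plan" is a list that holds one entry, the list of rows, each a list of 5 numbers: the shift along the world's x, y, z in m, then the turn about the world's z in degrees, then the opening in per cent of the stroke, from 0 (shut) to 100 (fully open). In form: [[[x, y, z, spin, grip], ...]]. A call has 1 to 8 rows; each row is the pose to reach, as a shift and turn from the pose commanded when the call began; what a row does not reach only later rows make up. A row lasts 1/8 s, in which the tool goes at most 62.5 mm and 10.7 degrees, less where a joint would pass 70% of its speed; a pose out of reach is approached as far as the arm can. A call with a gripper value outside its range is refused whole. The fingers move at their own pace and stop on an object; "grip_force" is the grip in N (left out, the last holds). Time passes only in rows, so rows that repeat a pose let the fingers close. It gives the time, the measured TCP pose, the force, the opening and the grip force at its end, in the units of the state.
- env.sense(): the state, without advancing time (a new reading comes with each control period).
- eyes.grab_frame(name): name is "scene" or "top" or "wrist"; returns a dict with "frame" (400x640x3 uint8, red, green, blue), "range_z" (400x640 float32, mm along the optical axis (not along the pixel's ray), 0 where there is no reading), "intrinsics" (3x3 intrinsics, pixels), "extrinsics" (4x4, takes a point from world to camera coordinates). Camera axes: x right, y down, z forward; pixel columns grow to the right and rows downward; lengths in mm; the calibration is good to about 2 mm. A picture is of the moment at which its call begins.
- env.hand_in(): hands the job in; it is judged then, once.
The state is a dict: "t": time; "joints": joint angles; "qvel": joint speeds; "effort": joint torques, N m; "eef_pos": TCP position; "tcp_rot": TCP orientation; "wrist_force": force on the tool from outside, world axes, zero at the start; "torque": the same for the moment, N m; "gripper_width": finger opening in mm; "gripper_force": force on a finger pad.
Only numpy, scipy, OpenCV 4.12 (cv2) and the standard library are available. Lean on these libraries where they do the work, as an engineer would, in place of code of your own. Each camera call takes 0.05 s, during which the arm holds its last target. There are 200 camera calls.

TASK

Take the dust cap off the keyhole of the grey evidence box and set it rim-down, fully seated, in the round pocket on the same lid. Then take the key with the round head from the wooden block, leaving the two other keys where they are, push it down the keyhole past the sticky pins until its collar sits on the lid, and turn it a quarter turn clockwise (seen from above) against its spring. The lock springs back if let go, so finish while still gripping the key and holding it turned.

Things in the scene. Friction and masses are not known exactly. Their poses are not given: they have to be found in the camera images.
- cap_mid (a point): Dark steel dust cap, a plain round cup turned rim-down, 40 mm outer diameter, 36 mm tall, 60 g, loose, standing on the lid over the keyhole. The point is its centre, 18 mm above its rim; z up. Grip its sides in the upper 20 mm so that the fingertips clear the lid when it is in the pocket.
- pocket (a point): Round flat-bottomed pocket in the lid of the fixed grey steel box (160 by 220 mm, lid surface 85 mm above the table), 45 mm diameter, 4 mm deep, slightly bevelled. The point is the centre of its floor, z up; a seated cap has its centre 18 mm above it. Pocket and keyhole lie 120 mm apart on the box's long centre line.
- keyway (a point): Slot (18 mm along x, 7 mm wide, 3 mm bevel) in the 48 mm steel plate flush in the lid, under the cap at first. Point: slot centre at the lid surface, z up. The key goes straight down, either way round; the cylinder slot below is 18 by 6.2 mm. Two sprung sticky pins resist the key with about 5 N. The key can turn only when home: collar on the lid, tip 37 mm below this point.
- key_round_grip (a point): Loose steel key, 81 mm tall, 50 g, upright in the wooden block. Up from its tip: blade to 28 mm (16 wide, 5 thick, round end), 5 mm stem, collar disc (26 mm across, underside at 37 mm), flat black head: a round disc 36 mm across, 10 mm thick. THE KEY TO USE. Point: centre of the head, 63 mm above the tip; x along the width of head and blade, y through the thickness, z up. It hangs by its collar, 1.5 mm play.
- key_round_tip (a point): Tip of the round-headed key's blade, on its centre line, 63 mm below key_round_grip; same axes. Standing in the block, the blade is 37 mm deep in its slot and lifts straight out. When home in the lock the head's centre is 26 mm above the lid.
- cylinder (a joint): Turn of the lock cylinder in rad: 0 at rest, growing clockwise seen from above to a stop at 1.571 (a quarter turn). A spring returns it (0.04 N m at rest, 0.12 N m fully turned). It lags the key by up to 0.1 rad of play. Turning it draws back the small bolt on the box front.
- key_square_grip (a point): Loose steel key, 81 mm tall, 50 g, upright in the wooden block. Up from its tip: blade to 28 mm (16 wide, 5 thick, round end), 5 mm stem, collar disc (26 mm across, underside at 37 mm), flat black square head 34 mm wide, 36 mm tall. Not to be used. Point: in the head, 63 mm above the tip. The three keys stand 55 mm apart in a row in the block (170 by 60 by 45 mm, fixed), heads in line with the row, in any order.
- key_bar_grip (a point): Loose steel key, 81 mm tall, 50 g, upright in the wooden block. Up from its tip: blade to 28 mm (16 wide, 5 thick, round end), 5 mm stem, collar disc (26 mm across, underside at 37 mm), black T-shaped head (cross bar 46 mm wide, 10 mm thick). Not to be used. Point: in the head, 63 mm above the tip.
Not all that is in view belongs to the job. Of the things like the part that bears cap_mid, leave any that is turquoise; of the rest the smaller one is meant.

How it is judged (in metres and radians):
On the way, in this order (a step that is already met when the one before it is completed fails the run):
1. the cap is seated rim-down in the pocket and let go (horizontal distance between cap_mid and pocket below 0.006 m and z of cap_mid in the frame of pocket below 0.0205 m and angle between cap_mid's own z axis and vertical below 0.1 rad and contact force between the fingers and cap below 0.1 N), for 0.2 s.
2. the round-headed key is fully home in the keyhole (horizontal distance between key_round_tip and keyway below 0.004 m and z of key_round_tip in the frame of keyway below -0.0345 m), for 0.1 s.
3. the key has turned the cylinder a quarter (all of step 2 and value of joint cylinder above 1.3 rad), for 0.2 s.
At the end, for the whole second after the job is handed in: Fingers still grip the round-headed key (over 2 N), home in the keyhole (tip over 34.5 mm below the lid, within 4 mm of the slot centre), holding the cylinder still beyond 1.3 rad; cap let go, rim-down in the pocket (within 6 mm, under 2.5 mm above its floor, tilt under 0.1 rad) (all of step 1 and all of step 3 and contact force between the fingers and key_round above 2 N and velocity of joint cylinder between -0.2 and 0.2 rad/s); the arm keeps its last pose, push and grip.
It fails at once if another key is taken out of its place or knocked about (distance of any of key_square_grip, key_bar_grip from where it was at the start of the episode above 0.02 m).
It also fails if it takes over 58 s, if anything falls off the work surface, if the arm or the gripper's body presses on something with over 40 N, if the wrist force passes 120 N, or if a joint passes its speed limit or range.

## Working session

There is one attempt and no reset: what is moved stays moved. The work goes in short steps, Python scripts to look and compute and a tool call to move; the robot and the scene stay as the last step left them, time stands still between calls to the robot, and variables do not carry over. Pictures are saved under pics/ and viewed, at most 10 in all, crops included, and the job is handed in when it is done.

Besides the shell and the picture viewer there is one more tool, called after "Emit:" as name(argument=value, ...), one argument or row to a line, values as JSON. apply_moves: Moves the arm, as the interface text tells. Its arguments: {"type":"object","properties":{"plan":{"type":"array","items":{"type":"array","items":{"type":"array","items":{"type":"number"}}}},"grip_force":{"type":"number"}},"required":["plan"]}

```bash
mkdir -p pics; cat > h.py <<'E'
import numpy as np, cv2
from cell import env, eyes
def grab(n):
    f=eyes.grab_frame(n); np.savez(''+n+'.npz',**f); return f
def save(n,im): cv2.imwrite('pics/'+n,cv2.cvtColor(im,cv2.COLOR_RGB2BGR))
def plane(f,u,v,z):
    K=np.array(f['intrinsics']);E=np.array(f['extrinsics']);R=E[:3,:3];t=E[:3,3]
    c=-R.T@t; d=R.T@np.linalg.solve(K,np.array([u,v,1.]))
    return c+d*(z-c[2])/d[2]
def cloud(f):
    K=np.array(f['intrinsics']);E=np.array(f['extrinsics']);R=E[:3,:3];t=E[:3,3]
    Z=f['range_z'];v,u=np.mgrid[:400,:640]
    p=np.stack([u,v,np.ones_like(u)],-1)@np.linalg.inv(K).T*Z[...,None]
    return (p-t)@R
E
python3 - <<'E'
from h import *
for n in('top','scene'):
    f=grab(n); save(n+'0.png',f['frame']); E=np.array(f['extrinsics']); print(n,-E[:3,:3].T@E[:3,3],E[:3,:3].round(2).tolist(),f['intrinsics'])
s=env.sense();print(s)
E
```

```text
top [ 388.91908971  -77.68971169 1023.98028853] [[0.03, -1.0, -0.01], [-0.99, -0.02, -0.15], [0.15, 0.02, -0.99]] [[508.30492326   0.         312.21828085]
 [  0.         508.30492326 206.3601887 ]
 [  0.           0.           1.        ]]
scene [ 995.70118058 -121.04787169  652.87383448] [[0.09, 1.0, -0.01], [0.79, -0.08, -0.61], [-0.61, 0.05, -0.79]] [[399.50626527   0.         321.59825513]
 [  0.         399.50626527 197.87045907]
 [  0.           0.           1.        ]]
{'t': 0.1, 'joints': array([ 9.74399090e-01,  3.13958991e-01,  4.50804869e-02,  1.30360094e+00,
       -1.94784912e-05,  1.43119911e+00]), 'qvel': array([-0.00062931, -0.0003049 ,  0.00214393, -0.00059827, -0.00193857,
       -0.00042696]), 'effort': array([ 2.71379613e-03, -4.81724918e+01,  2.99243885e+01,  1.27058389e-02,
       -9.04857075e-05,  5.88062207e-06]), 'eef_pos': array([253.38622003, 515.67586648, 247.47390261]), 'tcp_rot': array([-2.93661484e-04,  2.26419286e-01,  9.74029568e-01, -7.88719945e-04]), 'wrist_force': array([-0.33471938,  0.70108942,  0.19913667]), 'torque': array([-0.00231089, -0.04709818, -0.00608194]), 'gripper_force': 0.0, 'gripper_width': 85.33260095128698}
```

View pics/top0.png

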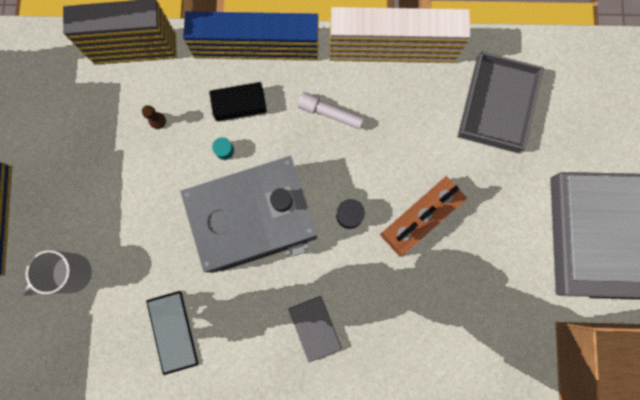

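View pics/scene0.png

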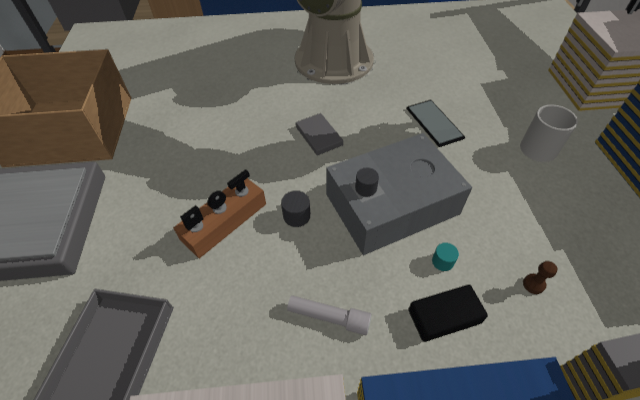

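The top view shows the grey box at about (250,215), with the cap at (281,200) and the pocket at (218,222). The decoy cap stands on the table at (350,214). The key block is at (424,216), and in the scene view its heads are square (192,218), round (217,200, the middle one) and bar (240,182).

```bash
python3 - <<'E'
from h import *
for n in('top','scene'):
    f=dict(np.load(n+'.npz'));P=cloud(f);z=P[...,2];ok=f['range_z']>0
    a=plane(f,*((250,215) if n=='top' else (398,190)),85)
    near=ok&(np.hypot(P[...,0]-a[0],P[...,1]-a[1])<150)
    lid=near&(abs(z-85)<6)
    print(n,'lid z',np.median(z[lid]),lid.sum())
    r=cv2.minAreaRect(P[lid][:,:2].astype(np.float32));print(' lid rect',r)
    cap=near&(z>108)&(z<135)
    print(' cap',np.median(z[cap]),P[cap&(z>np.median(z[cap])-4)].mean(0),cv2.minEnclosingCircle(P[cap&(z>np.median(z[cap])-4)][:,:2].astype(np.float32)))
    # pocket: points lower than lid
    # keys
    b=plane(f,*((424,216) if n=='top' else (220,215)),45)
    kb=ok&(np.hypot(P[...,0]-b[0],P[...,1]-b[1])<110)
    blk=kb&(abs(z-45)<5);print(' blk',cv2.minAreaRect(P[blk][:,:2].astype(np.float32)),np.median(z[blk]))
    k=(kb&(z>58)).astype(np.uint8)
    nn,l,st,c=cv2.connectedComponentsWithStats(k)
    for i in range(1,nn):
        if st[i,4]>15: q=P[l==i]; print('  key',c[i],st[i,4],q.mean(0),q.max(0)[2],cv2.minAreaRect(q[:,:2].astype(np.float32)))
f=np.load('top.npz')['frame'];g=np.load('scene.npz')['frame']
A=cv2.resize(f[140:290,160:480],(800,375),interpolation=3);B=cv2.resize(g[130:250,170:490],(800,300)[:2],interpolation=3)[:225]
save('c1.png',np.vstack([A,B]))
E
```

```text
top lid z 85.24976126448978 9501
 lid rect ((521.0517578125, 59.22264099121094), (160.8524932861328, 220.54623413085938), 19.528350830078125)
 cap 121.30748185038027 [542.20866242  -4.50685536 121.35002077] ((542.6787109375, -4.40839147567749), 19.86387825012207)
 blk ((530.17822265625, -279.25347900390625), (59.993690490722656, 171.37347412109375), 42.48255157470703) 45.56470349156356
  key [449.22834646 193.80314961] 127 [ 564.65699952 -316.51261997   86.29872311] 94.04683160325362 ((566.2896728515625, -318.67364501953125), (10.002330780029297, 34.21720886230469), 42.44820785522461)
  key [427.57391304 212.93913043] 115 [ 527.99217772 -276.43407114   83.73168898] 92.22729744152058 ((529.6092529296875, -278.4088134765625), (10.239065170288086, 34.633766174316406), 42.53870391845703)
  key [406.9109589  231.40410959] 146 [ 492.12999227 -237.35408307   87.3170547 ] 91.76549240559922 ((492.6965026855469, -238.19107055664062), (9.97189712524414, 46.09200668334961), 42.26161575317383)
scene lid z 86.56215618866219 7455
 lid rect ((520.4666137695312, 59.310691833496094), (162.076339721679
[... 204 characters left out ...]
6839599609375), (62.39661407470703, 171.299072265625), 42.408729553222656) 46.74682085435549
  key [238.45348837 180.22093023] 258 [ 495.06083267 -237.59777275   82.04254536] 92.22891299291595 ((492.6861267089844, -237.8684844970703), (12.222031593322754, 46.676570892333984), 43.24021911621094)
  key [216.02362205 198.8976378 ] 254 [ 532.2966324  -277.86835924   77.86471222] 92.23275283781095 ((529.8624267578125, -278.7186279296875), (12.096542358398438, 34.33100891113281), 42.404727935791016)
  key [191.55454545 216.68484848] 330 [ 569.23933009 -317.79658255   79.44909379] 93.70833226511394 ((566.9879760742188, -318.8415832519531), (11.34892463684082, 34.182899475097656), 44.23591232299805)
```

View pics/c1.png

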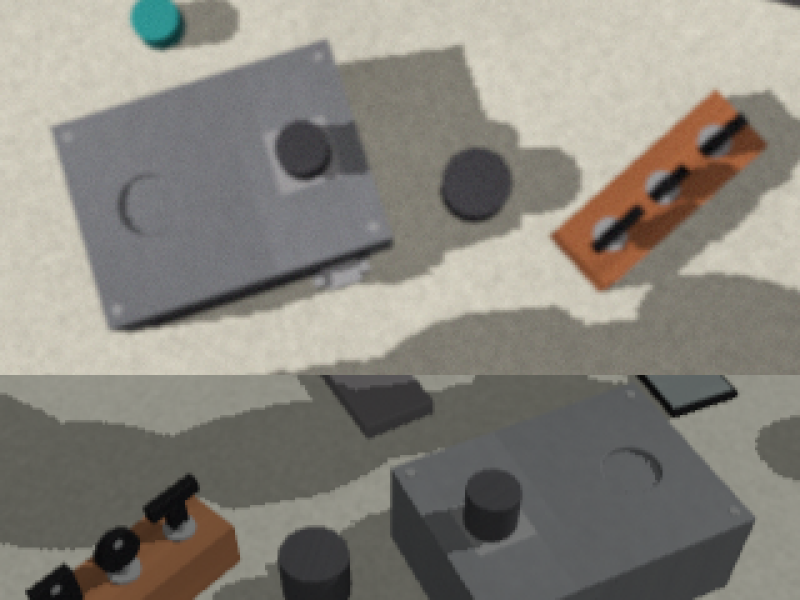

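The crop shows the dull pocket arc at crop (150,205), the cap on its plate at (302,150), and the round-headed key as the middle of the three.

Emit:
apply_moves(
  plan=[
    [[0.028,-0.052,0,0,100],[0.056,-0.104,0,0,100],[0.084,-0.156,0,0,100],[0.112,-0.208,0,0,100],[0.14,-0.26,0,0,100],[0.168,-0.312,0,0,100],[0.196,-0.364,0,0,100],[0.224,-0.416,0,0,100]],
  ],
)

```text
t: 1.1
eef_pos: [478.1, 98.3, 248.1]
tcp_rot: [-0.0, 0.226, 0.974, 0.0]
wrist_force: [-0.1, 0.8, -0.1]
gripper_width: 85.7
gripper_force: 0.0
```

```bash
python3 - <<'E'
from h import *
f=dict(np.load('top.npz'));g=dict(np.load('scene.npz'))
for f in(f,g):
    P=cloud(f);z=P[...,2]
    d=np.hypot(P[...,0]-502.3,P[...,1]-108.9)
    m=(d<35)&(f['range_z']>0)
    lidz=np.median(z[m&(d>27)]); q=m&(z<lidz-2)&(z>lidz-6)
    print(lidz,q.sum(),P[q].mean(0),cv2.minEnclosingCircle(P[q][:,:2].astype(np.float32)))
    # plate: brightness on lid around cap
    print(np.median(f['frame'][m],0))
E
```

```text
85.41181310298543 432 [502.10376365 110.86601808  81.57294571] ((502.1243896484375, 109.0445327758789), 34.72074890136719)
[118. 119. 123.]
86.57358866058622 301 [500.11875736 111.80835447  82.80871582] ((503.5531005859375, 110.54764556884766), 33.15907669067383)
[93. 95. 96.]
```

Emit:
apply_moves(
  plan=[
    [[0.025,-0.045,0,0,100],[0.05,-0.09,0,0,100],[0.065,-0.104,-0.03,0,100],[0.065,-0.104,-0.048,0,100],[0.065,-0.104,-0.048,0,100]],
  ],
)

```text
t: 1.72
eef_pos: [541.2, -4.1, 198.3]
tcp_rot: [-0.002, 0.227, 0.974, -0.0]
wrist_force: [0.3, -0.1, 0.1]
gripper_width: 85.2
gripper_force: 0.0
```

```bash
python3 - <<'E'
from h import *
f=grab('wrist');save('w1.png',f['frame']);s=env.sense();print(s['eef_pos'],s['joints'])
P=cloud(f);z=P[...,2];ok=f['range_z']>0
cap=ok&(abs(z-121)<4)&(np.hypot(P[...,0]-542,P[...,1]+4)<40)
print(cap.sum(),P[cap].mean(0),cv2.minEnclosingCircle(P[cap][:,:2].astype(np.float32)))
E
```

```text
[541.90090093  -3.90467261 199.62982163] [-1.55424244e-01  2.70341075e-01 -1.32878499e-01  1.16987368e+00
  9.97310628e-05  3.01560583e-01]
2497 [540.34763446  -2.50645192 120.81170019] ((541.3515014648438, -3.1583454608917236), 20.16503143310547)
```

View pics/w1.png

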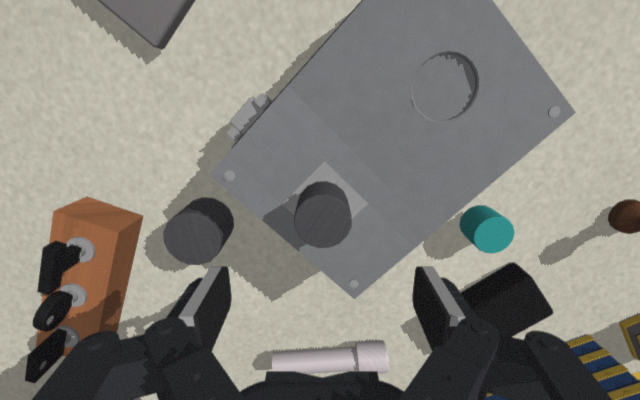

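The wrist view shows the cap centred between the open fingers at (323,213) and the pocket at (445,87). I'll go down and grip it.

Emit:
apply_moves(
  plan=[
    [[0,0,-0.04,0,100],[0,0,-0.07,0,100],[0,0,-0.087,0,100],[0,0,-0.087,0,100],[0,0,-0.087,0,40],[0,0,-0.087,0,30],[0,0,-0.087,0,30],[0,0,-0.087,0,30]],
  ],
  grip_force=30,
)

```text
t: 2.78
eef_pos: [543.4, -4.0, 114.6]
tcp_rot: [0.001, 0.226, 0.974, 0.0]
wrist_force: [-1.0, -0.1, 5.5]
gripper_width: 38.9
gripper_force: 29.9
```

Emit:
apply_moves(
  plan=[
    [[0,0,0,0,30],[0,0,0,0,30],[0,0,0.02,0,30],[0,0,0.04,0,30],[0,0,0.04,0,30]],
  ],
)

```text
t: 3.4
eef_pos: [543.8, -4.1, 154.8]
tcp_rot: [0.002, 0.226, 0.974, 0.0]
wrist_force: [0.3, -0.3, -1.2]
gripper_width: 38.4
gripper_force: 30.4
```

```bash
python3 - <<'E'
from h import *
f=dict(np.load('wrist.npz'));P=cloud(f);z=P[...,2];ok=f['range_z']>0
m=ok&(np.hypot(P[...,0]-502.5,P[...,1]-109)<27)
Lz=np.median(z[ok&(abs(z-85)<3)]);q=m&(z<Lz-2)
c=max(cv2.findContours(q.astype(np.uint8),0,1)[0],key=cv2.contourArea)
e=cv2.fitEllipse(cv2.convexHull(c));print(Lz,q.sum(),e,plane(f,*e[0],81.2),cv2.minEnclosingCircle(P[q][:,:2].astype(np.float32)))
lid=ok&(abs(z-Lz)<2.5);r=cv2.minAreaRect(P[lid&(np.hypot(P[...,0]-521,P[...,1]-59)<140)][:,:2].astype(np.float32));print(r)
E
```

```text
84.86349794931068 3320 ((444.1787109375, 86.31424713134766), (61.10341262817383, 69.77014923095703), 32.45503234863281) [500.99121984 113.06594518  81.2       ] ((502.0615234375, 109.1331787109375), 26.253524780273438)
((519.9929809570312, 60.47804260253906), (161.0323028564453, 221.2134552001953), 19.50735092163086)
```

Emit:
apply_moves(
  plan=[
    [[-0.015,0.045,0,0,30],[-0.03,0.09,0,0,30],[-0.04,0.114,0,0,30],[-0.04,0.114,-0.005,0,30],[-0.04,0.114,-0.005,0,30]],
  ],
)

```text
t: 4.03
eef_pos: [502.3, 109.7, 147.2]
tcp_rot: [-0.001, 0.226, 0.974, -0.0]
wrist_force: [0.1, -0.4, -0.5]
gripper_width: 38.8
gripper_force: 30.5
```

```bash
python3 - <<'E'
from h import *
f=dict(np.load('wrist.npz'));print(plane(f,445,86.5,85))
f=grab('wrist');s=env.sense();print(s['eef_pos'])
t=grab('top')
save('w2.png',np.vstack([cv2.resize(f['frame'][:,80:560],(576,480))[:300], cv2.resize(t['frame'][180:260,200:344],(576,300),interpolation=3)]))
P=cloud(f);z=P[...,2];ok=f['range_z']>0
Lz=np.median(z[ok&(abs(z-85)<4)])
q=ok&(z<Lz-2)&(z>Lz-7)&(np.hypot(P[...,0]-502,P[...,1]-110)<30);print(Lz,q.sum(),P[q].min(0),P[q].max(0))
E
```

```text
[500.8271798  112.28914922  85.        ]
[502.63104742 109.39785308 147.586135  ]
84.89070945636644 1622 [480.00642654  90.26284315  78.91514105] [518.1671245  134.55642024  82.85515011]
```

View pics/w2.png

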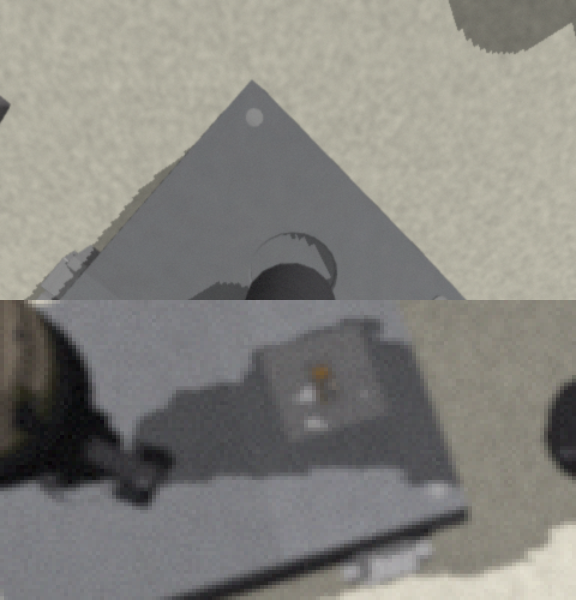

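The cap is over the pocket, about 1 mm short in y. The top-camera strip shows the bare key plate with its slot at about (318,395).

Emit:
apply_moves(
  plan=[
    [[-0.0005,0.001,-0.01,0,30],[-0.0005,0.001,-0.025,0,30],[-0.0005,0.001,-0.032,0,30],[-0.0005,0.001,-0.036,0,30],[-0.0005,0.001,-0.038,0,30],[-0.0005,0.001,-0.04,0,30],[-0.0005,0.001,-0.04,0,30]],
  ],
)

```text
t: 5.0
eef_pos: [501.8, 111.0, 110.5]
tcp_rot: [0.0, 0.226, 0.974, -0.0]
wrist_force: [-6.6, -1.9, 15.6]
gripper_width: 38.7
gripper_force: 31.9
```

Emit:
apply_moves(
  plan=[
    [[-0.001,0,0.001,0,30],[-0.001,0,0.001,0,55],[-0.001,0,0.001,0,70],[-0.001,0,0.001,0,100],[-0.001,0,0.02,0,100],[-0.001,0,0.06,0,100],[-0.001,0,0.09,0,100],[-0.001,0,0.09,0,100]],
  ],
)

```text
t: 6.0
eef_pos: [502.9, 111.2, 200.6]
tcp_rot: [0.002, 0.226, 0.974, 0.001]
wrist_force: [-0.3, 0.2, 0.6]
gripper_width: 85.2
gripper_force: 0.0
```

```bash
python3 - <<'E'
from h import *
f=grab('wrist');s=env.sense();print(s['eef_pos'])
P=cloud(f);z=P[...,2];ok=f['range_z']>0
Lz=np.median(z[ok&(abs(z-85)<4)])
m=ok&(np.hypot(P[...,0]-502,P[...,1]-110)<26)&(z>Lz+26)
print(Lz,m.sum(),np.percentile(z[m],[5,50,95])-Lz,cv2.minEnclosingCircle(P[m][:,:2].astype(np.float32)))
A=np.c_[P[m][:,:2]-[502,110],np.ones(m.sum())];print('tilt',np.linalg.lstsq(A,z[m],rcond=None)[0])
save('w3.png',f['frame'])
E
```

```text
[501.84590238 111.12200385 198.94897567]
84.91034922449565 6388 [ 31.11484237 174.12064753 180.81490088] ((496.642578125, 113.03557586669922), 23.11604881286621)
tilt [ -3.96526203   1.96045185 170.26284392]
```

View pics/w3.png

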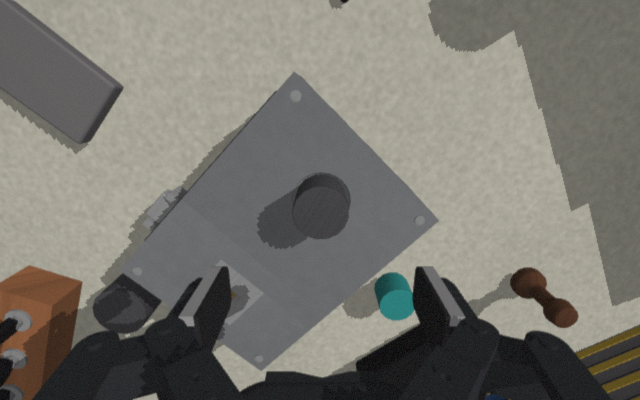

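The cap stands in the pocket at (321,206) and looks upright. I'll check its height numerically.

```bash
python3 - <<'E'
from h import *
f=dict(np.load('wrist.npz'))
P=cloud(f);z=P[...,2];ok=f['range_z']>0
Lz=np.median(z[ok&(abs(z-85)<4)])
m=ok&(np.hypot(P[...,0]-502,P[...,1]-110)<26)&(z>Lz+29)&(z<Lz+45)
print(Lz,m.sum(),np.percentile(z[m],[5,50,95])-Lz,cv2.minEnclosingCircle(P[m][:,:2].astype(np.float32)))
A=np.c_[P[m][:,:2]-[502,110],np.ones(m.sum())];print('tilt',np.linalg.lstsq(A,z[m],rcond=None)[0])
E
```

```text
84.91034922449565 2366 [30.81199953 31.94373278 32.96155363] ((499.6877136230469, 112.44064331054688), 20.097915649414062)
tilt [ 4.24276947e-03 -3.03423826e-03  1.16846781e+02]
```

The cap is seated: its top is 31.9 mm above the lid with no tilt. Next I'll look straight down at the slot.

Emit:
apply_moves(
  plan=[
    [[0.02,-0.055,0,0,100],[0.041,-0.11,0,0,100],[0.041,-0.115,-0.01,0,100],[0.041,-0.115,-0.02,0,100],[0.041,-0.115,-0.02,0,100]],
  ],
)

```text
t: 6.68
eef_pos: [540.4, -2.6, 176.4]
tcp_rot: [-0.002, 0.226, 0.974, 0.0]
wrist_force: [-0.4, 0.4, 0.0]
gripper_width: 84.8
gripper_force: 0.0
```

```bash
python3 - <<'E'
from h import *
f=grab('wrist');s=env.sense();print(s['eef_pos'])
P=cloud(f);z=P[...,2]
d=np.hypot(P[...,0]-542,P[...,1]+3);m=(d<32)&(f['range_z']>0)
ys,xs=np.where(m);print(xs.min(),xs.max(),ys.min(),ys.max())
x0,x1,y0,y1=xs.min(),xs.max(),ys.min(),ys.max()
save('w4.png',cv2.resize(f['frame'][y0:y1,x0:x1],None,fx=5,fy=5,interpolation=2))
Lz=np.median(z[m]);q=m&(z<Lz-4)&(d<18);print(Lz,q.sum())
r=cv2.minAreaRect(P[q][:,:2].astype(np.float32));print(r,cv2.minAreaRect(np.argwhere(q)[:,::-1].astype(np.float32)))
E
```

```text
[540.89819504  -2.60256523 177.24779848]
207 436 174 399
85.9195836282237 239
((541.6848754882812, -1.2143659591674805), (18.83840560913086, 8.454154968261719), 20.803367614746094) ((323.5177001953125, 213.7655029296875), (25.11724853515625, 11.194578170776367), 41.18592834472656)
```

View pics/w4.png

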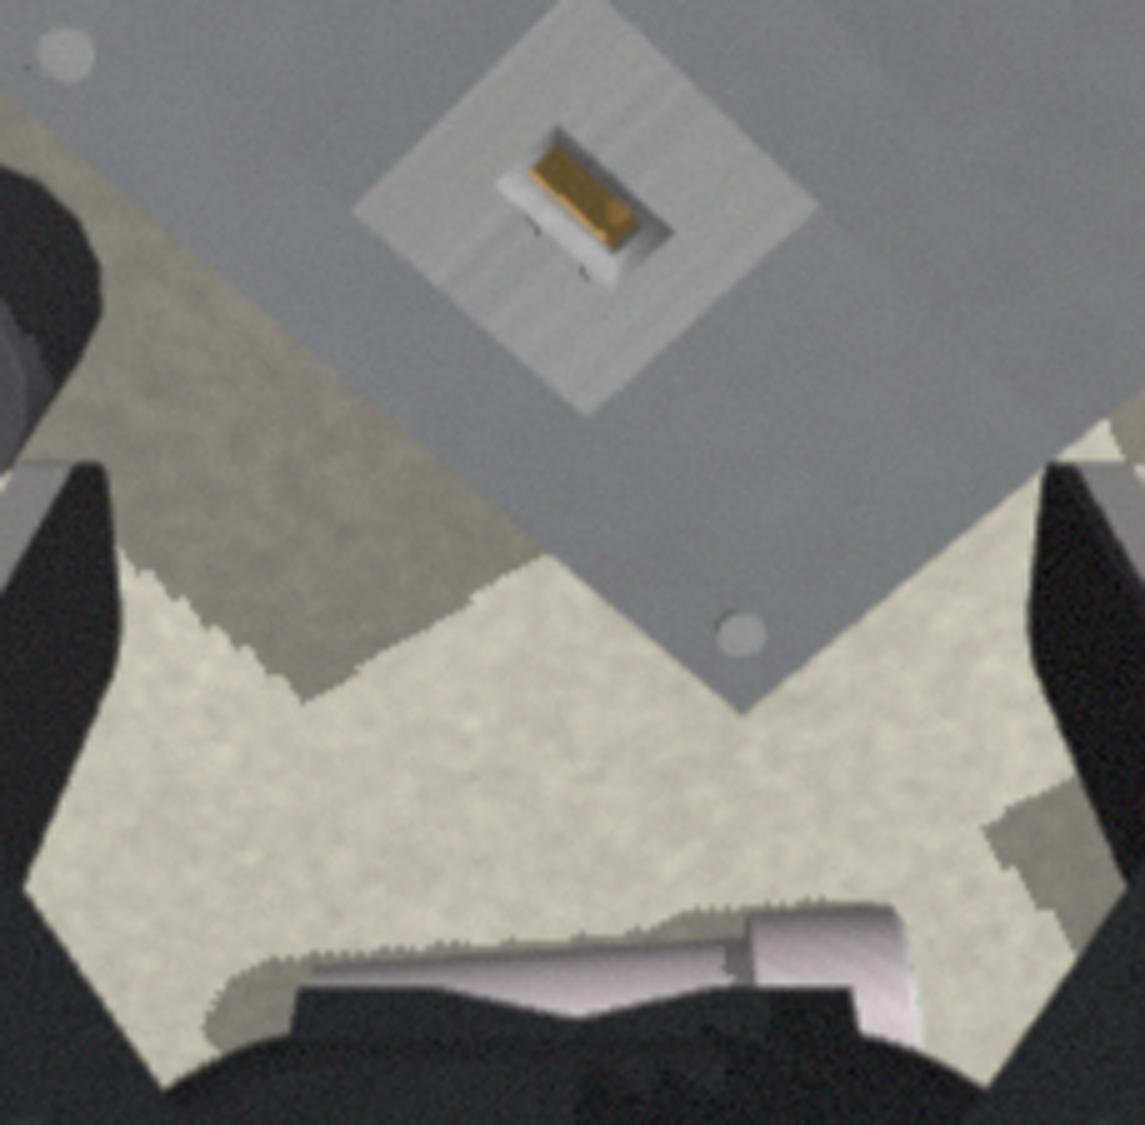

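The crop shows the slot centred in its plate at crop (584,208), with its long axis along the box's short axis at about 19.5°. I'll move on to the round key.

Emit:
apply_moves(
  plan=[
    [[-0.002,-0.05,0,-5,100],[-0.004,-0.1,0,-10,100],[-0.006,-0.15,0,-15,100],[-0.008,-0.2,0,-21.3,100],[-0.01,-0.25,-0.01,-21.3,100],[-0.0123,-0.2747,-0.018,-21.3,100],[-0.0123,-0.2747,-0.018,-21.3,100],[-0.0123,-0.2747,-0.018,-21.3,100]],
  ],
)

```text
t: 7.72
eef_pos: [529.9, -277.0, 160.4]
tcp_rot: [-0.0, 0.402, 0.916, 0.0]
wrist_force: [0.1, 0.2, 0.3]
gripper_width: 85.3
gripper_force: 0.0
```

```bash
python3 - <<'E'
from h import *
f=dict(np.load('wrist.npz'));print('slot wrist',plane(f,323.8,215.6,85))
f=grab('wrist');s=env.sense();print(s['eef_pos'],s['joints'][5])
P=cloud(f);z=P[...,2];ok=f['range_z']>0
k=(ok&(z>62)&(z<98)).astype(np.uint8)
nn,l,st,c=cv2.connectedComponentsWithStats(k)
for i in range(1,nn):
    if st[i,4]>100: q=P[l==i]; print(c[i],st[i,4],q.mean(0),q[:,2].max(),cv2.minAreaRect(q[:,:2].astype(np.float32)))
t=grab('top');P=cloud(t);m=(np.hypot(P[...,0]-542,P[...,1]+4)<45)
ys,xs=np.where(m);x0,x1,y0,y1=xs.min(),xs.max(),ys.min(),ys.max();print(x0,y0)
A=cv2.resize(t['frame'][y0:y1,x0:x1],(400,400),interpolation=2);print(400/(x1-x0),400/(y1-y0))
save('w5.png',np.hstack([A,cv2.resize(f['frame'],(400,250))[:,:].repeat(1,0) if 0 else cv2.copyMakeBorder(cv2.resize(f['frame'],(400,250)),0,150,0,0,0)]))
E
```

```text
slot wrist [541.71410763  -1.13022194  85.        ]
[ 530.09748881 -276.95567562  160.6363056 ] 0.21074003183275947
[318.43739837 138.8300813 ] 1230 [ 490.67814037 -236.40931458   87.70031746] 89.89366936942704 ((491.2593994140625, -237.2520751953125), (9.564533233642578, 46.11293029785156), 42.883056640625)
[318.33467202 215.1686747 ] 747 [ 525.00517983 -274.09183497   84.1381967 ] 90.04059737764274 ((527.900634765625, -277.0586853027344), (10.155319213867188, 34.59943389892578), 42.4033203125)
[318.53921569 286.15808824] 816 [ 561.72321059 -314.01407786   85.71548397] 91.52560953591485 ((565.2161254882812, -317.7745666503906), (9.942663192749023, 34.19080352783203), 43.020362854003906)
[ 20.34205231 374.18561368] 1988 [ 437.03057881 -574.06740975   62.92864253] 64.6924531553346 ((434.4455261230469, -580.921142578125), (46.015750885009766, 66.5593032836914), 0.8826379776000977)
[633.00892857 395.60714286] 112 [ 862.34487081 -215.37417917   64.43595946] 68.92078441832165 ((862.639892578125, -215.6378936767578), (4.300375938415527, 17.668495178222656), 0.10326535254716873)
258 179
8.51063829787234 8.695652173913043
```

View pics/w5.png

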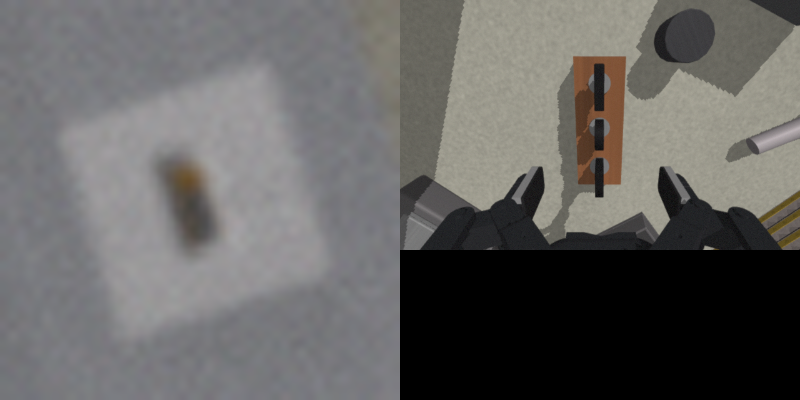

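Emit:
apply_moves(
  plan=[
    [[-0.001,0.001,-0.04,0,100],[-0.001,0.001,-0.075,0,100],[-0.001,0.001,-0.087,0,60],[-0.001,0.001,-0.087,0,30],[-0.001,0.001,-0.087,0,0],[-0.001,0.001,-0.087,0,0],[-0.001,0.001,-0.087,0,0],[-0.001,0.001,-0.087,0,0]],
  ],
  grip_force=60,
)

```text
t: 8.82
eef_pos: [529.9, -278.3, 74.9]
tcp_rot: [0.002, 0.403, 0.915, -0.0]
wrist_force: [0.3, 0.9, 6.2]
gripper_width: 8.9
gripper_force: 59.0
```

```bash
python3 - <<'E'
from h import *
t=dict(np.load('top.npz'));print('slot top',plane(t,280.6,201.5,85)); print(env.sense()['gripper_width'],env.sense()['gripper_force'])
E
```

```text
slot top [542.99284604  -1.82566427  85.        ]
8.910193388243885 58.98230284452438
```

Emit:
apply_moves(
  plan=[
    [[0,0,0.015,0,0],[0,0,0.04,0,0],[0,0,0.07,0,0],[0,0,0.1,0,0],[0.002,0.03,0.1,5,0],[0.004,0.075,0.1,14,0],[0.006,0.12,0.1,23,0],[0.008,0.16,0.1,32,0]],
  ],
)

```text
t: 9.82
eef_pos: [536.5, -116.2, 174.1]
tcp_rot: [0.0, 0.132, 0.991, 0.0]
wrist_force: [0.5, 0.7, -0.0]
gripper_width: 9.1
gripper_force: 58.5
```

Emit:
apply_moves(
  plan=[
    [[0.001,0.03,0,9,0],[0.003,0.06,0,18,0],[0.005,0.09,0,27,0],[0.006,0.115,0,35,0],[0.006,0.116,0,35,0],[0.006,0.116,0,35,0]],
  ],
)

```text
t: 10.58
eef_pos: [542.8, -1.9, 173.7]
tcp_rot: [0.0, -0.169, 0.986, -0.0]
wrist_force: [-0.3, -0.5, -0.3]
gripper_width: 8.7
gripper_force: 58.6
```

```bash
python3 - <<'E'
from h import *
s=env.sense();print(s['eef_pos'],s['joints'][5],s['gripper_width'])
w=grab('wrist');g=grab('scene')
save('s6.png',np.hstack([cv2.resize(w['frame'][80:330,195:445],(400,400)),cv2.resize(g['frame'][70:220,300:450],(400,400),interpolation=2)]))
E
```

```text
[542.83211727  -1.91251323 173.74070878] -0.49069718643236204 8.672827989108377
```

View pics/s6.png

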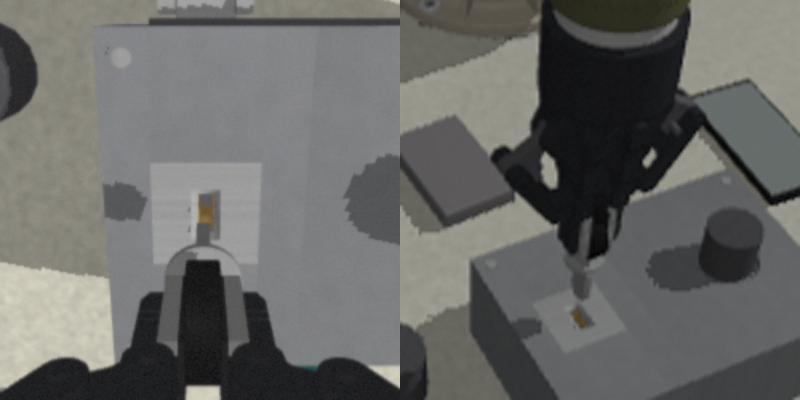

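The wrist view shows the key aligned with the slot. I'll measure what offset is left.

```bash
python3 - <<'E'
from h import *
a=np.deg2rad(19.5);ux=np.array([np.cos(a),np.sin(a)]);uy=np.array([-ux[1],ux[0]])
f=dict(np.load('wrist.npz'));P=cloud(f);z=P[...,2];ok=f['range_z']>0
# slot in wrist
c=np.array([542,-1.5]);xy=P[...,:2]-c;X=xy@ux;Y=xy@uy
q=ok&(z<83)&(z>40)&(abs(X)<14)&(abs(Y)<8);print('slot X',np.percentile(X[q],[1,99]),'Y',np.percentile(Y[q],[1,99]),q.sum())
for lo in range(100,150,4):
    k=ok&(z>=lo)&(z<lo+4)&(np.hypot(X,Y)<30)
    if k.sum()>5: print(lo,k.sum(),'X',X[k].min().round(1),X[k].max().round(1),'Y',np.percentile(Y[k],[2,98]).round(1))
g=cv2.cvtColor(f['frame'],cv2.COLOR_RGB2GRAY)
# plate corners centre from brightness
hsv=f['frame'].astype(int).min(2);pl=(ok&(abs(z-85)<2.5)&(hsv>138)&(abs(X)<35)&(abs(Y)<35)).astype(np.uint8)
pl=cv2.morphologyEx(pl,2,np.ones((3,3)));ct=max(cv2.findContours(pl,0,1)[0],key=cv2.contourArea)
m=np.zeros_like(pl);cv2.drawContours(m,[ct],0,1,-1);m=(m>0)&ok&(abs(z-85)<2.5)
print('plate X',np.percentile(X[m],[1,99]),'Y',np.percentile(Y[m],[1,99]))
E
```

```text
slot X [-10.78046976   9.92566293] Y [-4.57815976  5.52287717] 227
112 14 X -8.7 -8.1 Y [-2.8  1.5]
116 19 X -8.8 -8.0 Y [-2.8  1.5]
120 21 X -8.8 -7.8 Y [-2.7  1.5]
124 22 X -8.9 -8.0 Y [-2.7  1.4]
128 22 X -8.9 -7.8 Y [-2.6  1.4]
132 6 X -8.6 -8.4 Y [-2.5  0.7]
140 11 X -13.0 -2.7 Y [-11.9   9.3]
144 511 X -13.6 -1.3 Y [-12.4  11.2]
plate X [-24.07440677  22.0664886 ] Y [-23.17869316  24.23288194]
```

Emit:
apply_moves(
  plan=[
    [[-0.0004,0.001,-0.01,0,0],[-0.0004,0.001,-0.018,0,0],[-0.0004,0.001,-0.022,0,0],[-0.0004,0.001,-0.026,0,0],[-0.0004,0.001,-0.029,0,0],[-0.0004,0.001,-0.032,0,0]],
  ],
  grip_force=80,
)

```text
t: 11.42
eef_pos: [542.6, -0.6, 141.2]
tcp_rot: [0.0, -0.17, 0.986, 0.0]
wrist_force: [0.5, 0.3, -0.7]
gripper_width: 8.6
gripper_force: 81.7
```

Emit:
apply_moves(
  plan=[
    [[0,0,-0.005,0,0],[0,0,-0.01,0,0],[0,0,-0.015,0,0],[0,0,-0.019,0,0],[0,0,-0.022,0,0],[0,0,-0.025,0,0],[0,0,-0.028,0,0],[0,0,-0.028,0,0]],
  ],
)

```text
t: 12.42
eef_pos: [543.1, -0.7, 114.9]
tcp_rot: [0.001, -0.17, 0.986, -0.0]
wrist_force: [-3.5, -0.0, 13.9]
gripper_width: 8.5
gripper_force: 84.1
```

Emit:
apply_moves(
  plan=[
    [[0,0,-0.001,0,0],[0,0,-0.002,0,0],[0,0,-0.002,0,0]],
  ],
)

```text
t: 12.8
eef_pos: [543.2, -0.7, 114.9]
tcp_rot: [0.002, -0.17, 0.985, -0.001]
wrist_force: [-7.3, 1.0, 27.5]
gripper_width: 8.8
gripper_force: 86.2
```

```bash
python3 - <<'E'
from h import *
s=env.sense();print(s['eef_pos'],s['wrist_force'],s['joints'])
f=grab('wrist');P=cloud(f);z=P[...,2];ok=f['range_z']>0
d=np.hypot(P[...,0]-542,P[...,1]+1)
Lz=np.median(z[ok&(abs(z-85)<3)]);k=ok&(d<14)&(z>Lz+1.5)&(z<Lz+14)
print(Lz,k.sum(),np.percentile(z[k]-Lz,[10,50,90]))
E
```

```text
[543.18325568  -0.68957231 114.87964201] [-7.29274773  0.96332569 27.50813593] [-1.49022447e-01  3.27025061e-01 -2.73817615e-01  9.66421240e-01
 -1.22546012e-04 -4.90048729e-01]
84.86175160168152 495 [2.18025133 3.01129658 3.74162751]
```

The key is home: the stop is firm and the collar top is 3 mm above the lid. I'll ease the push and turn it.

Emit:
apply_moves(
  plan=[
    [[0,0,0.001,0,0],[0,0,0.001,-9,0],[0,0,0.001,-18,0],[0,0,0.001,-27,0],[0,0,0.001,-36,0],[0,0,0.001,-45,0],[0,0,0.001,-45,0]],
  ],
  grip_force=100,
)

```text
t: 13.72
eef_pos: [543.3, -1.8, 115.0]
tcp_rot: [0.002, 0.221, 0.975, -0.001]
wrist_force: [-4.5, -3.7, 19.6]
gripper_width: 8.8
gripper_force: 98.3
```

Emit:
apply_moves(
  plan=[
    [[0,0,0,-9,0],[0,0,0,-18,0],[0,0,0,-27,0],[0,0,0,-36,0],[0,0,0,-45,0],[0,0,0,-47,0],[0,0,0,-47,0]],
  ],
)

```text
t: 14.6
eef_pos: [542.1, -2.9, 115.0]
tcp_rot: [0.002, 0.592, 0.806, -0.002]
wrist_force: [-9.0, -6.5, 22.9]
gripper_width: 8.5
gripper_force: 99.2
```

```bash
python3 - <<'E'
from h import *
s=env.sense();print(s['eef_pos'],s['wrist_force'],s['torque'],s['joints'][5],s['gripper_force'])
f=grab('wrist');t=grab('scene')
P=cloud(f);z=P[...,2];ok=f['range_z']>0
d=np.hypot(P[...,0]-542,P[...,1]+1);Lz=np.median(z[ok&(abs(z-85)<3)]);k=ok&(d<14)&(z>Lz+1.5)&(z<Lz+14);print(np.percentile(z[k]-Lz,[10,50,90]))
save('f.png',np.hstack([cv2.resize(f['frame'][100:350,195:445],(400,400)),cv2.resize(t['frame'][120:270,310:460],(400,400),interpolation=2)]))
E
```

```text
[542.09905784  -2.91685814 114.97493346] [-9.00690049 -6.48756167 22.9287882 ] [-1.60365616  1.92156171  0.1204199 ] 1.1156786078813565 99.16006828425452
[2.03253554 2.85023887 3.61632131]
```

View pics/f.png

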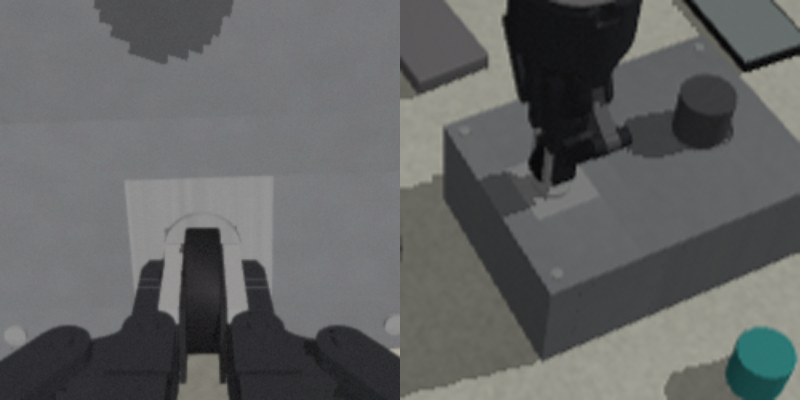

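The wrist view shows the head still flush in the pads, perpendicular to where it started, and the collar on the lid. The tool turned 92°, the spring torque is 0.12 N m, and the cap is still seated. I'll hold briefly and hand in.

Emit:
apply_moves(
  plan=[
    [[0,0,0,0,0],[0,0,0,0,0],[0,0,0,0,0],[0,0,0,0,0]],
  ],
)

```text
t: 15.2
eef_pos: [542.1, -2.9, 115.0]
tcp_rot: [0.002, 0.592, 0.806, -0.002]
wrist_force: [-8.4, -7.6, 22.0]
gripper_width: 8.5
gripper_force: 99.2
```

```bash
python3 -c "
from cell import env
s=env.sense();print(s['torque'],s['tcp_rot'],s['gripper_force']);print(env.hand_in())"
```

```text
[-1.55026992  1.95820332  0.04766913] [ 0.00194532  0.59161898  0.80621288 -0.0019995 ] 99.15850260760635
the job is handed in; nothing more can be done
None
```

I handed the job in with the cap seated in the pocket and the round-headed key home, still gripped and turned about 92° clockwise; the hand-in returned no verdict, and I had no direct reading of the lock cylinder's angle.

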